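# Lift a washing tablet out of its hooded caddy with tongs

### The job

Take the scraper, push its blade under the blue lip of the tablet caddy's hood and lever the hood right up, to about vertical or beyond, so that it stays open (do not touch the hood with the fingers), then lay the scraper back down on the counter. Pick up the spring tongs, close them on the blue tablet and lift it clear out of the caddy, at least 10 cm above the counter. Finish there, still holding the tablet up in the tongs; leave the white tablet and the other things on the counter where they are.

Things in the scene. Friction and masses are not known exactly. Their poses are not given: they have to be found in the camera images.
- caddy: grey block, 72 (x) x 140 (y) x 36 mm high, fixed to the counter, under a white hood; holds two tablets in round wells 64 mm apart along its y (at y = -32 and +32, x = 0). Origin: centre of its underside; its x axis points level from its open front towards the hood's hinge, roughly away from the robot. z up.
- hood: white hood, 140 mm wide, 25 high, open below, hinged along its rear lower edge. Origin: mid-width on the hinge axis, 36 mm behind the caddy's centre, 40 mm above the counter; y is the axis. Closed, its axes are parallel to the caddy's. Front swings up and back about +y, up to 1.95 rad; the stiff hinge stays at any angle; about 1 N at the lip moves it. Its lower rim lies in its z = 0 plane
- hood_lip (a point): middle of the underside of the hood's blue front lip: the lip is 3 mm thick, 140 wide and runs from 71 to 94 mm in front of the hinge axis (this point at 83 mm), its underside in the hood's z = 0 plane, 40 mm above the counter when closed. Below it, in front of the caddy, is free air. It swings with the hood
- scraper: scraper lying on the counter: orange handle, 90 long x 20 wide x 22 mm high, x from -60 to +30 mm, and a flat steel blade 40 mm wide and 3 mm thick, x from +30 to +90 mm, 1 to 4 mm above the underside. Origin: on the underside below the place to grip, x along the blade, z up. 80 g
- tongs: spring tongs lying flat, 220 mm long, 95 g: two steel arms that open sideways, pivot 90 mm behind the origin, red grip plates 56 mm long and 22 high. Origin: midway between the red plates, on the underside; x towards the jaws, z up. Outer width over the plates: 42 mm free, 37 when pressed with 4 N, 30 with 6 N; parallel at 34. Springs open when let go
- tongs_jaws (a point): middle between the tongs' black jaws, 105 mm ahead of the tongs' origin and 7 mm above their underside. Jaws: 88 to 120 mm ahead of the origin, 14 mm high from the underside up, 5 thick. Gap between them: 60 mm free, 49 mm when the red plates are pressed to 37 mm, 34 mm at 30 mm
- blue_tablet: hard blue tablet, upright cylinder 34 mm across and 26 mm high, about 30 g, in one of the caddy's two wells (8 mm deep), standing 18 mm out of it (from 36 to 54 mm above the counter). Origin: centre of its underside, 28 mm above the counter at the start
- white_tablet: the same tablet in white, in the other well, 64 mm away; stays there
- dosing_cup: blue cup, 64 mm across, 60 high, bystander: leave where it is. Origin: centre of its underside
- stain_jar: white jar with yellow cap, 70 mm across, 90 high, bystander: leave where it is. Origin: centre of its underside
- lint_brush: brush with a wooden handle lying at the right, bystander: leave where it is. Origin: centre of its underside
- tape_roll: paper-coloured ring, 90 mm across, 50 high, bystander: leave where it is. Origin: centre of its underside

How it is judged:
By the outcome, as a careful person would: the job done as asked, in the order asked, and still so for the second after the job is handed in, while the arm keeps its last pose, push and grip.
It also fails if it takes over 66 s, if anything falls off the work surface, if the arm or the gripper's body presses on something with over 40 N, if the wrist force passes 120 N, or if a joint passes its speed limit or range.

### The arm

A 7-joint arm with a two-finger parallel gripper is mounted at the origin on the work surface. World frame = base frame: x ahead of the robot, y to its left, z up, the work surface at z = 0. Lengths are in mm, angles in degrees, forces in N, time in s.
With the tool pointing down it reaches from about 425 to 800 mm from the base axis. Payload 8.3 kg.
Tool frame: the origin (TCP) lies midway between the tips of the shut fingers; the grasp point (between the pads) lies 19 mm behind it; z points along the fingers, y is the line along which they close (so a half turn about z gives the same grasp; the last joint's range is limited). The gripper opens to 85 mm and grips with 20 to 120 N. Pads are 22 mm wide; open, the fingers measure 114 mm over their backs; the gripper's body (76 mm by 85 mm) begins 54 mm behind the grasp point. The pads swing forward as they close: fully open they stand 13 mm farther back than shut.
Start: joints at [-79.292, 21.967, 0.94, 78.501, -0.361, 79.538, -2.664], TCP at [154.454, 605.596, 231.279] pointing down, gripper open.
Joint ranges: [-169.22, 169.22], [-14.56, 117.87], [-87.37, 89.26], [10.42, 133.3], [-82.24, 262.24], [0.94, 117.77], [-172.7, 172.7]. Speed limits (degrees/s): [136.94, 136.94, 172.46, 172.46, 180, 180, 180].

### API

Orientations are given as a 3x3 rotation matrix whose columns are the frame's x, y, z axes.
In Python, from bench import get_obs, camera, camera_model, hand_in, regions_of, landmark_of gives the robot as it stands.
- The arm moves only by the tool play_rows, never from a script. Its argument "rows" is a list of rows, each a list of 7 numbers: the shift along the tool's x, y, z in m, then the turn, a rotation vector about the tool's x, y, z in degrees, then the opening, from -1 (shut) to 1 (fully open). In form: [[x, y, z, rx, ry, rz, hand], ...]. A call has exactly 10 rows; each row is the pose to reach, as a shift and turn from the pose commanded when the call began, along the tool's axes at that moment; what a row does not reach only later rows make up. A row lasts 1/10 s, in which the tool goes at most 50 mm and 8.59 degrees, less where a joint would pass 70% of its speed; a pose out of reach is approached as far as the arm can. A call with a gripper value outside its range is refused whole. The fingers move at their own pace and stop on an object; "grip_force" is the grip in N (left out, the last holds). Time passes only in rows, so rows that repeat a pose let the fingers close, or fill a call up. It gives the time, the measured TCP pose, the force, the opening and the grip force at its end, in the units of the state.
- get_obs(): the state, without advancing time (a new reading comes with each control period).
- camera(name): name is "scene" or "top" or "wrist"; returns (picture, depth): 400x640x3 uint8, red, green, blue; 400x640 float32, mm along the optical axis (not along the pixel's ray), 0 where there is no reading.
- camera_model(name): a dict with "camera_matrix" (3x3 intrinsics, pixels), "distortion" ([k1, k2, p1, p2, k3] as OpenCV has them; the pictures are not rectified), "extrinsics" (4x4, takes a point from camera to world coordinates). Camera axes: x right, y down, z forward; pixel columns grow to the right and rows downward; lengths in mm; the calibration is good to about 2 mm. A picture is of the moment at which its call begins: read the wrist's pose just before it. camera_model takes no time and is no camera call; for the wrist camera it gives the pose at the moment of the call.
- hand_in(): hands the job in; it is judged then, once.
Trained networks look in the newest picture that a camera, given by its name, has taken for a name from the list of things; names that differ only in an ending like _2 or _b are one class to them, and where a whole thing is asked for, a point or a joint stands for the part that bears it (a point fixed in the world has none). Each returns a list of dicts, best first, with "p" (0 to 1); they miss things now and then, are a little off and sometimes report something else, mostly with a low value. They report only what shows in the picture. A call takes as long as a camera call.
- regions_of(camera, target): "region" (400x640 bool, what is visible of it) and "point" ([column, row] in pixels, amid what is visible of it).
- landmark_of(camera, target): "point" ([column, row] in pixels: a listed point, or the origin of a listed thing).
The state is a dict: "t": time; "joint_pos": joint angles; "dq": joint speeds; "tau": joint torques, N m; "tool_pos": TCP position; "orientation": TCP orientation; "ft_force": force on the tool from outside, world axes, zero at the start; "wrist_torque": the same for the moment, N m; "gripper_width": finger opening in mm; "finger_force": force on a finger pad.
Only numpy, scipy, OpenCV 4.12 (cv2) and the standard library are available. Lean on these libraries where they do the work, as an engineer would, in place of code of your own. Each camera call takes 0.05 s, during which the arm holds its last target. There are 200 camera calls.

## Working session

There is one attempt and no reset: what is moved stays moved. The work goes in short steps, Python scripts to look and compute and a tool call to move; the robot and the scene stay as the last step left them, time stands still between calls to the robot, and variables do not carry over. Pictures are saved under pics/ and viewed, at most 12 in all, crops included, and the job is handed in when it is done.

Besides the shell and the picture viewer there is one more tool, called as a command line: name --pt "numbers of a row" for each row, then --argument value for the rest. play_rows: Moves the arm, as the interface text tells. Its arguments: {"type":"object","properties":{"rows":{"type":"array","items":{"type":"array","items":{"type":"number"}}},"grip_force":{"type":"number"}},"required":["rows"]}

```bash
ls; mkdir -p pics
cat > h.py <<'E'
import numpy as np, cv2
from bench import *
def save(cam,fn,img): cv2.imwrite('pics/'+fn,cv2.cvtColor(img,cv2.COLOR_RGB2BGR))
def world(m,px,depth=None,z=None):
    K=np.array(m['camera_matrix']);D=np.array(m['distortion'],float);E=np.array(m['extrinsics'])
    u=cv2.undistortPoints(np.array(px,float).reshape(-1,1,2),K,D).reshape(-1,2)
    r=np.c_[u,np.ones(len(u))]
    if depth is not None: p=r*np.reshape(depth,(-1,1)); return p@E[:3,:3].T+E[:3,3]
    d=r@E[:3,:3].T; o=E[:3,3]; return o+d*((z-o[2])/d[:,2])[:,None]
E
python3 - <<'E'
from h import *
np.set_printoptions(precision=1,suppress=True)
o=get_obs();print(o['t'],o['orientation'],o['gripper_width'])
for c in ['top','scene']:
    im,d=camera(c);m=camera_model(c);save(c,c+'1.png',im);print(c,m['extrinsics'])
    for n in ['caddy','hood','hood_lip','scraper','tongs','tongs_jaws','blue_tablet','white_tablet','dosing_cup','stain_jar','lint_brush','tape_roll']:
        L=landmark_of(c,n);R=regions_of(c,n)
        s=n
        if L: p=L[0]['point'];s+=f" L p={L[0]['p']:.2f} {np.array(p)} z0:{world(m,[p],z=0)[0]}"
        if R:
            ys,xs=np.nonzero(R[0]['region']);dd=d[ys,xs];k=dd>0
            P=world(m,np.c_[xs,ys][k],depth=dd[k])
            mean=P.mean(0);w,v=np.linalg.eigh(np.cov(P[:,:2].T))
            s+=f" R p={R[0]['p']:.2f} n={k.sum()} mean{mean} axis{v[:,1]} min{P.min(0)} max{P.max(0)}"
        print(s)
E
```

```text
pics
0.0 [[-1.   0.2 -0. ]
 [ 0.2  1.  -0. ]
 [-0.  -0.  -1. ]] 85.51344054878255
top [[  -0.    -1.     0.1  432.8]
 [  -1.     0.     0.    -7.1]
 [  -0.    -0.1   -1.  1266.8]
 [   0.     0.     0.     1. ]]
caddy L p=0.91 [301.1 176.7] z0:[659.   67.1   0. ] R p=0.96 n=1702 mean[647.4  63.7  58.3] axis[0.2 1. ] min[590.5 -11.2  -5.1] max[706.  145.8  71.9]
hood L p=0.71 [304.8 162.4] z0:[702.5  55.4   0. ] R p=0.97 n=1586 mean[648.3  63.8  59.6] axis[0.2 1. ] min[593.3 -11.1  -6.7] max[708.3 135.2  71.9]
hood_lip L p=0.57 [298.9 189.1] z0:[621.5  74.1   0. ] R p=0.95 n=1733 mean[648.   63.   57.1] axis[0.2 1. ] min[590.5 -14.2  -5.4] max[710.8 146.   71.9]
scraper L p=0.59 [432.8 237. ] z0:[ 471.6 -316.7    0. ] R p=0.64 n=562 mean[ 493.7 -310.1   10.8] axis[-1.  -0.3] min[ 413.3 -348.8   -5.2] max[ 560.5 -273.1   28.5]
tongs L p=0.85 [223.3 225.7] z0:[516.5 299.4   0. ] R p=0.68 n=379 mean[501.7 289.8  11.5] axis[-1. -0.] min[407.2 269.9  -4.4] max[629.6 340.   28.8]
tongs_jaws L p=0.86 [219.8 192.2] z0:[617.  311.1   0. ] R p=0.80 n=414 mean[514.5 294.1  10.3] axis[-1.  -0.1] m
[... 1861 characters left out ...]
ax[714.8 131.1  72.6]
blue_tablet
white_tablet
dosing_cup L p=0.83 [379.9 209.5] z0:[705.2 252.1   0. ] R p=0.60 n=358 mean[723.6 245.2  39.6] axis[-0.8  0.5] min[684.2 217.1  -0.3] max[752.3 278.7  66. ]
stain_jar L p=0.87 [229.5 250. ] z0:[ 717.7 -276.2    0. ] R p=0.83 n=763 mean[ 735.4 -273.    58.9] axis[-0.8 -0.6] min[ 616.9 -303.9   -2.9] max[ 759.2 -218.4   95.6]
lint_brush L p=0.95 [145.3 218.6] z0:[ 449.4 -495.3    0. ] R p=0.61 n=425 mean[ 452.4 -485.8   17.8] axis[-0.9  0.5] min[ 339.1 -545.6   -1.5] max[ 548.6 -429.7   27.1]
tape_roll L p=0.80 [409.5 170.7] z0:[518.4 489.3   0. ] R p=0.70 n=462 mean[537.6 479.   31.5] axis[-0.8  0.6] min[476.6 437.   -3. ] max[580.4 530.5  56.5]
```

View pics/top1.png

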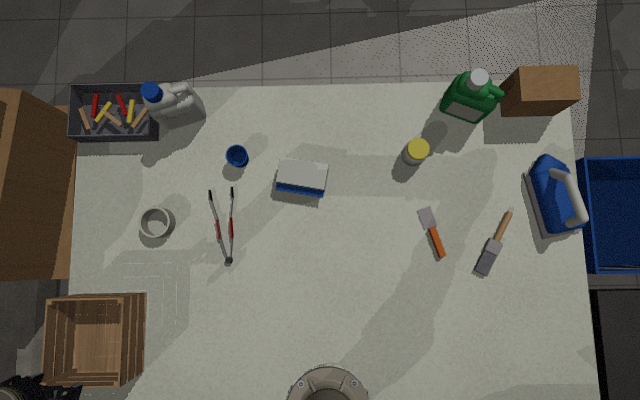

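View pics/scene1.png

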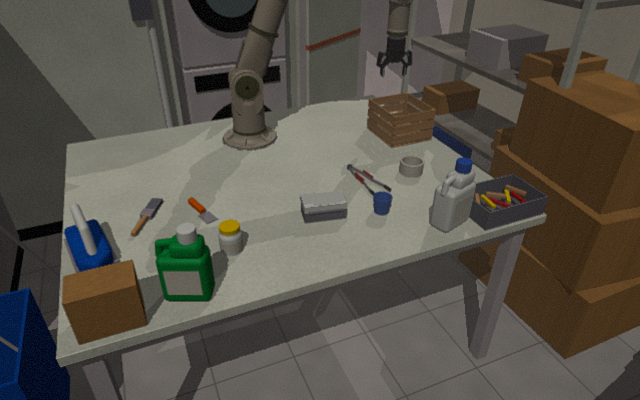

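The top view shows the scraper at about (432,235) with its blade towards the upper left. The tongs are at (225,225), jaws up, and the caddy is at (302,178) with the blue lip at row 192 facing the robot. The scene view agrees.

```bash
cat >> h.py <<'E'
np.set_printoptions(precision=3,suppress=True)
from scipy.spatial.transform import Rotation as Ro
def plan(pos,yaw_y=None,R=None):
    """tool-frame shift (m) and rotvec (deg) from the present pose; tool down, tool y at world yaw yaw_y"""
    o=get_obs();R0=np.array(o['orientation']);p0=np.array(o['tool_pos'])
    if R is None:
        a=np.radians(yaw_y);y=np.array([np.cos(a),np.sin(a),0]);z=np.array([0,0,-1.]);R=np.c_[np.cross(y,z),y,z]
    s=R0.T@(np.array(pos)-p0)/1000
    print('t',round(o['t'],2),'pos',p0,'shift',s,'rot',Ro.from_matrix(R0.T@R).as_rotvec(degrees=True))
def cloud(c,n,im_d,m):
    R=regions_of(c,n)
    if not R: return None
    g=R[0]['region'];ys,xs=np.nonzero(g&(im_d>0));return R[0]['p'],world(m,np.c_[xs,ys],depth=im_d[ys,xs]),np.c_[xs,ys]
E
python3 - <<'E'
from h import *
o=get_obs();R=np.array(o['orientation']);print(R)
E=np.array(camera_model('wrist')['extrinsics']);print(R.T@E[:3,:3]);print(R.T@(E[:3,3]-o['tool_pos']))
print(np.array(camera_model('wrist')['camera_matrix']))
plan([460,100,300],108);plan([500,-312,250],108)
E
```

```text
[[-0.969  0.247 -0.   ]
 [ 0.247  0.969 -0.   ]
 [ 0.    -0.    -1.   ]]
[[ 0.    -0.958 -0.286]
 [ 1.     0.001 -0.001]
 [ 0.001 -0.286  0.958]]
[  72.679    0.756 -142.91 ]
[[301.49    0.    317.945]
 [  0.    301.49  199.373]
 [  0.      0.      1.   ]]
t 2.5 pos [154.455 605.594 231.278] shift [-0.421 -0.414 -0.069] rot [ -0.003  -0.003 -32.308]
t 2.5 pos [154.455 605.594 231.278] shift [-0.562 -0.804 -0.019] rot [ -0.003  -0.003 -32.308]
```

play_rows --pt "-0.03 -0.03 -0.005 0 0 0 1" --pt "-0.065 -0.065 -0.01 0 0 0 1" --pt "-0.1 -0.1 -0.015 0 0 0 1" --pt "-0.135 -0.135 -0.02 0 0 0 1" --pt "-0.17 -0.17 -0.03 0 0 0 1" --pt "-0.205 -0.205 -0.03 0 0 0 1" --pt "-0.24 -0.24 -0.03 0 0 0 1" --pt "-0.275 -0.275 -0.03 0 0 0 1" --pt "-0.31 -0.31 -0.03 0 0 0 1" --pt "-0.345 -0.345 -0.03 0 0 0 1"

```text
t: 3.5
tool_pos: [404.2, 184.1, 261.7]
orientation: [[-0.969, 0.247, 0.001], [0.247, 0.969, 0.001], [-0.0, 0.001, -1.0]]
ft_force: [1.5, -0.1, 0.3]
gripper_width: 85.6
finger_force: 0.0
```

play_rows --pt "-0.035 -0.035 0 0 0 -4 1" --pt "-0.07 -0.07 0 0 0 -8 1" --pt "-0.09 -0.115 0 0 0 -12 1" --pt "-0.11 -0.16 0.0 0 0 -16 1" --pt "-0.13 -0.205 0.01 0 0 -20 1" --pt "-0.15 -0.25 0.02 0 0 -24 1" --pt "-0.17 -0.295 0.03 0 0 -28 1" --pt "-0.185 -0.34 0.04 0 0 -32 1" --pt "-0.2 -0.385 0.05 0 0 -32 1" --pt "-0.21 -0.43 0.06 0 0 -32 1"

```text
t: 4.5
tool_pos: [501.1, -284.2, 200.9]
orientation: [[-0.952, -0.305, 0.001], [-0.305, 0.952, -0.0], [-0.0, -0.0, -1.0]]
ft_force: [0.1, 0.1, 0.4]
gripper_width: 85.4
finger_force: 0.0
```

Run:
```python
from h import *
im,d=camera('wrist');m=camera_model('wrist');save('wrist','w1.png',im)
r=cloud('wrist','scraper',d,m);L=landmark_of('wrist','scraper')
p,P,px=r;print(p,len(P),P.mean(0),L[0]['point'],world(m,[L[0]['point']],z=0))
hsv=cv2.cvtColor(im,cv2.COLOR_RGB2HSV)
ora=((hsv[...,0]<20)&(hsv[...,1]>150)&(hsv[...,2]>60)&(d>0)).astype(np.uint8)
n,lab,st,ce=cv2.connectedComponentsWithStats(ora);k=1+np.argmax(st[1:,4]);print(st[k])
ys,xs=np.nonzero(lab==k);Q=world(m,np.c_[xs,ys],depth=d[ys,xs]);print('z',np.percentile(Q[:,2],[2,50,98]))
T=Q[Q[:,2]>17].astype(np.float32);print(cv2.minAreaRect(T[:,:2].copy()),T[:,:2].mean(0))
B=P[(P[:,2]<10)];print('all',cv2.minAreaRect(P[:,:2].astype(np.float32)),P[:,:2].min(0),P[:,:2].max(0))
plan([500,-312,200],108)
```

```text
0.58 3327 [ 489.124 -322.339   11.367] [295.6, 141.9] [[ 467.712 -328.533    0.   ]]
[ 284   85   20   87 1604]
z [14.879 20.924 22.499]
((453.8814697265625, -333.27496337890625), (88.5549087524414, 19.201019287109375), 17.17322540283203) [ 451.736 -333.656]
all ((484.1159362792969, -324.10052490234375), (151.70932006835938, 40.185874938964844), 16.999570846557617) [ 410.127 -354.498] [ 559.907 -283.819]
t 4.65 pos [ 498.455 -286.754  200.525] shift [ 0.006 -0.025  0.001] rot [-0.057 -0.158 -0.734]
```

View pics/w1.png

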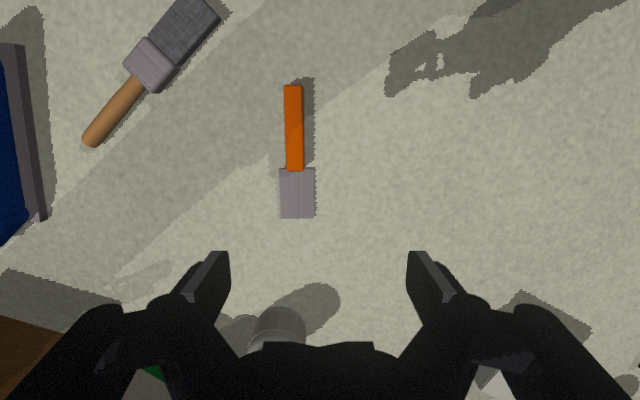

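The wrist view shows the orange handle at (294,127) and the blade at (297,193). The yaw is 17.1° and the origin is near (468.5,-328.7).

Run:
```python
from h import *
plan([468.5,-328.7,4],107.1)
```

```text
t 4.65 pos [ 498.455 -286.754  200.525] shift [ 0.041 -0.031  0.197] rot [-0.058 -0.158  0.166]
```

play_rows --pt "0.015 -0.012 0.03 0 0 0 1" --pt "0.03 -0.024 0.065 0 0 0 1" --pt "0.041 -0.031 0.1 0 0 0 1" --pt "0.041 -0.031 0.13 0 0 0 1" --pt "0.041 -0.031 0.155 0 0 0 1" --pt "0.041 -0.031 0.172 0 0 0 1" --pt "0.041 -0.031 0.184 0 0 0 1" --pt "0.041 -0.031 0.192 0 0 0 1" --pt "0.041 -0.031 0.195 0 0 0 0.4" --pt "0.041 -0.031 0.196 0 0 0 -0.2" --grip_force 40

```text
t: 5.65
tool_pos: [471.5, -324.5, 5.7]
orientation: [[-0.953, -0.304, 0.001], [-0.304, 0.953, -0.0], [-0.001, -0.0, -1.0]]
ft_force: [-0.6, 0.7, 1.1]
gripper_width: 58.8
finger_force: 0.0
```

play_rows --pt "0 0 0 0 0 0 -0.6" --pt "0 0 0 0 0 0 -0.8" --pt "0 0 0 0 0 0 -0.8" --pt "0 0 0 0 0 0 -0.8" --pt "0 0 0 0 0 0 -0.8" --pt "0 0 0 0 0 0 -0.8" --pt "0 0 0 0 0 0 -0.8" --pt "0 0 0 0 0 0 -0.8" --pt "0 0 0 0 0 0 -0.8" --pt "0 0 0 0 0 0 -0.8"

```text
t: 6.65
tool_pos: [471.5, -324.9, 6.1]
orientation: [[-0.953, -0.304, 0.001], [-0.304, 0.953, -0.0], [-0.001, -0.001, -1.0]]
ft_force: [-0.9, 0.0, 4.9]
gripper_width: 18.9
finger_force: 40.5
```

play_rows --pt "0 0 -0.01 0 0 0 -0.8" --pt "0 0 -0.035 0 0 0 -0.8" --pt "0 0 -0.07 0 0 0 -0.8" --pt "-0.02 0.025 -0.1 0 0 5 -0.8" --pt "-0.045 0.055 -0.13 0 0 10 -0.8" --pt "-0.07 0.09 -0.16 0 0 15 -0.8" --pt "-0.095 0.125 -0.18 0 0 20 -0.8" --pt "-0.115 0.155 -0.19 0 0 25 -0.8" --pt "-0.127 0.17 -0.194 0 0 27 -0.8" --pt "-0.127 0.175 -0.194 0 0 27 -0.8"

```text
t: 7.65
tool_pos: [540.1, -115.7, 200.0]
orientation: [[-0.988, 0.157, 0.001], [0.157, 0.988, 0.001], [-0.001, 0.001, -1.0]]
ft_force: [0.9, -0.1, -1.8]
gripper_width: 18.9
finger_force: 39.7
```

Run:
```python
from h import *
im,d=camera('wrist');m=camera_model('wrist');save('wrist','w2.png',im)
r=cloud('wrist','hood',d,m)
if r:
    p,P,px=r;print(p,len(P),'z',np.percentile(P[:,2],[1,10,50,90,99]))
    T=P[P[:,2]>55].astype(np.float32)
    print('top',cv2.minAreaRect(T[:,:2].copy()))
hsv=cv2.cvtColor(im,cv2.COLOR_RGB2HSV)
b=((hsv[...,0]>100)&(hsv[...,0]<130)&(hsv[...,1]>120)&(hsv[...,2]>40)&(d>0))
ys,xs=np.nonzero(b);Q=world(m,np.c_[xs,ys],depth=d[ys,xs]);k=(abs(Q[:,0]-620)<70)&(abs(Q[:,1]-65)<100)&(Q[:,2]>30)&(Q[:,2]<55)
print('lip',k.sum(),Q[k].mean(0),cv2.minAreaRect(Q[k][:,:2].astype(np.float32)),np.percentile(Q[k][:,2],[5,50,95]))
L=landmark_of('wrist','hood_lip');print([(l['p'],l['point'],world(m,[l['point']],z=40)) for l in L[:1]])
plan([500,70,60],80)
```

```text
0.76 11594 z [40.78  42.21  63.764 64.894 65.649]
top ((633.8311157226562, 16.223846435546875), (252.53359985351562, 100.75244140625), 63.33323287963867)
lip 2238 [612.069  66.481  42.29 ] ((612.8135986328125, 67.998046875), (140.11465454101562, 21.462249755859375), 79.2061538696289) [41.107 42.291 43.433]
[(0.7, [498.1, 220.6], array([[610.738,  69.603,  40.   ]]))]
t 7.8 pos [ 538.024 -120.153  199.153] shift [0.068 0.182 0.139] rot [-0.026 -0.04   0.689]
```

View pics/w2.png

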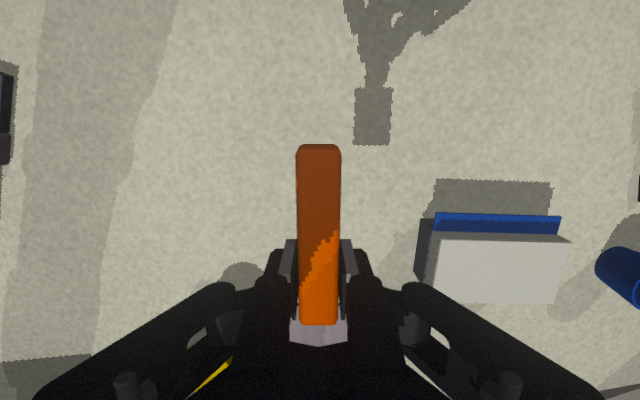

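The wrist view shows the blue lip at about (498,222). Its centre is (612.5,68) and the caddy yaw is -10.8°. The scraper is straight in the fingers.

Run:
```python
from h import *
plan([496,90,27],79.2)
```

```text
t 7.8 pos [ 538.024 -120.153  199.153] shift [0.075 0.201 0.172] rot [-0.026 -0.04   1.489]
```

play_rows --pt "0.02 0.02 0.0 0 0 0 -0.8" --pt "0.04 0.05 0.02 0 0 1.5 -0.8" --pt "0.06 0.08 0.04 0 0 1.5 -0.8" --pt "0.075 0.11 0.06 0 0 1.5 -0.8" --pt "0.075 0.14 0.08 0 0 1.5 -0.8" --pt "0.075 0.17 0.1 0 0 1.5 -0.8" --pt "0.075 0.19 0.13 0 0 1.5 -0.8" --pt "0.075 0.201 0.155 0 0 1.5 -0.8" --pt "0.075 0.201 0.17 0 0 1.5 -0.8" --pt "0.075 0.201 0.172 0 0 1.5 -0.8"

```text
t: 8.8
tool_pos: [496.0, 88.8, 25.7]
orientation: [[-0.982, 0.19, -0.003], [0.19, 0.982, -0.002], [0.003, -0.003, -1.0]]
ft_force: [-0.6, 0.5, -1.0]
gripper_width: 18.8
finger_force: 39.6
```

Run:
```python
from h import *
im,d=camera('scene');c=im[150:260,270:400];save('s','s2.png',cv2.resize(c,None,fx=5,fy=5,interpolation=cv2.INTER_CUBIC))
H=np.array([693.5,52.5]);f=np.array([.9823,-.1874])
plan([*(H-167*f),27],79.2)
```

```text
t 8.85 pos [496.795  88.695  26.675] shift [-0.033  0.001 -0.   ] rot [-0.12  -0.076 -0.171]
```

View pics/s2.png

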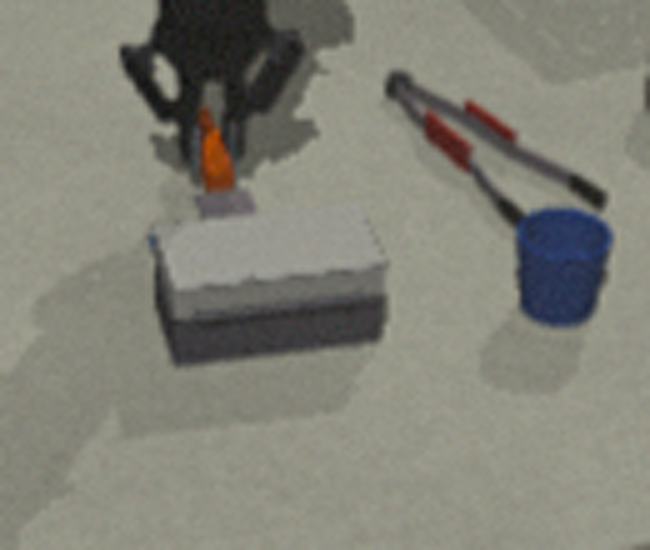

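The scene view shows the scraper held straight with its blade pointing at the lip's middle, around (225,205) in the crop.

play_rows --pt "-0.01 0.001 0 0 0 0 -0.8" --pt "-0.022 0.001 0 0 0 0 -0.8" --pt "-0.033 0.001 0 0 0 0 -0.8" --pt "-0.033 0.001 -0.006 0 0 0 -0.8" --pt "-0.033 0.001 -0.015 0 0 0 -0.8" --pt "-0.034 0.001 -0.022 0 0 0 -0.8" --pt "-0.034 0.001 -0.029 0 0 0 -0.8" --pt "-0.036 0.001 -0.036 0 0 0 -0.8" --pt "-0.038 0.001 -0.043 0 0 0 -0.8" --pt "-0.038 0.001 -0.043 0 0 0 -0.8"

```text
t: 9.85
tool_pos: [535.8, 85.3, 71.5]
orientation: [[-0.982, 0.187, 0.002], [0.187, 0.982, 0.001], [-0.002, 0.001, -1.0]]
ft_force: [0.3, -0.3, -1.6]
gripper_width: 19.1
finger_force: 39.6
```

Run:
```python
from h import *
im,d=camera('scene');c=im[150:260,270:400];save('s','s3.png',cv2.resize(c,None,fx=5,fy=5,interpolation=cv2.INTER_CUBIC))
H=np.array([693.5,52.5,40]);f=np.array([.9823,-.1874,0])
for a in (20,106): a=np.radians(a);plan(H+f*(-81*np.cos(a)-86)+np.array([0,0,2+81*np.sin(a)]),79.2)
```

```text
t 9.9 pos [535.466  85.367  70.93 ] shift [ 0.001 -0.003  0.001] rot [0.041 0.069 0.005]
t 9.9 pos [535.466  85.367  70.93 ] shift [-0.098 -0.003 -0.049] rot [0.041 0.069 0.005]
```

View pics/s3.png

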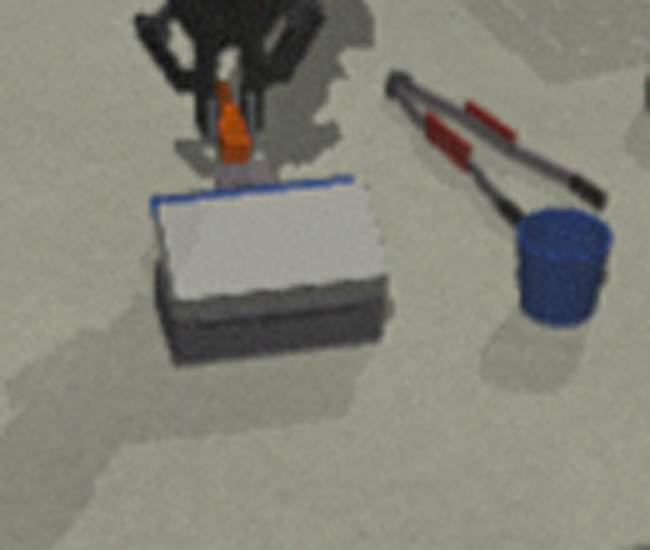

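The scene crop shows the hood starting to lift, with the blue lip raised at about (250,190).

play_rows --pt "-0.006 0 -0.013 0 0 0 -0.8" --pt "-0.014 0 -0.025 0 0 0 -0.8" --pt "-0.024 0 -0.034 0 0 0 -0.8" --pt "-0.036 0 -0.042 0 0 0 -0.8" --pt "-0.048 0 -0.048 0 0 0 -0.8" --pt "-0.062 0 -0.052 0 0 0 -0.8" --pt "-0.076 0 -0.053 0 0 0 -0.8" --pt "-0.09 0 -0.052 0 0 0 -0.8" --pt "-0.098 0 -0.05 0 0 0 -0.8" --pt "-0.098 0 -0.05 0 0 0 -0.8"

```text
t: 10.9
tool_pos: [631.4, 66.4, 119.4]
orientation: [[-0.982, 0.188, -0.001], [0.188, 0.982, -0.001], [0.001, -0.001, -1.0]]
ft_force: [-0.8, -0.2, 0.2]
gripper_width: 19.0
finger_force: 39.6
```

play_rows --pt "0 0 0 0 0 0 -0.8" --pt "0.005 0 0 0 0 0 -0.8" --pt "0.02 0 0 0 0 0 -0.8" --pt "0.04 0 0 0 0 0 -0.8" --pt "0.065 0 -0.005 0 0 0 -0.8" --pt "0.09 0 -0.01 0 0 0 -0.8" --pt "0.11 -0.015 -0.02 0 0 0 -0.8" --pt "0.12 -0.04 -0.02 0 0 0 -0.8" --pt "0.12 -0.07 -0.02 0 0 0 -0.8" --pt "0.12 -0.1 -0.02 0 0 0 -0.8"

```text
t: 11.9
tool_pos: [493.3, -8.9, 140.5]
orientation: [[-0.983, 0.186, 0.0], [0.186, 0.983, 0.002], [0.0, 0.002, -1.0]]
ft_force: [0.7, 0.5, 0.1]
gripper_width: 18.9
finger_force: 39.6
```

Run:
```python
from h import *
im,d=camera('scene');c=im[150:260,270:400];save('s','s4.png',cv2.resize(c,None,fx=5,fy=5,interpolation=cv2.INTER_CUBIC))
it,dt=camera('top');m=camera_model('top');save('t','t4.png',cv2.resize(it[130:260,180:350],None,fx=4,fy=4,interpolation=cv2.INTER_CUBIC))
for n in ('blue_tablet','white_tablet'):
    r=cloud('top',n,dt,m)
    if r: print(n,r[0],len(r[1]),r[1].mean(0))
H=np.array([693.5,52.5]);f=np.array([.982,-.187]);l=np.array([.187,.982])
for s in(-32,32): print(s,H-36*f+s*l)
# hood angle: points higher than 60 near
ys,xs=np.nonzero(dt>0);P=world(m,np.c_[xs,ys],depth=dt[ys,xs])
q=(P[:,:2]-H);a=q@f;b=q@l;k=(abs(b)<60)&(abs(a)<100)&(P[:,2]>60);print(k.sum(),a[k].min(),a[k].max(),P[k,2].max())
plan([480,-200,7],79.2)
```

```text
blue_tablet 0.55 113 [649.927  30.913  51.55 ]
white_tablet 0.46 116 [662.496  92.276  51.476]
-32 [652.164  27.808]
32 [664.132  90.656]
394 23.795597742213698 49.7468743622715 130.35686546670627
t 12.1 pos [493.916  -9.1   140.461] shift [-0.022 -0.19   0.133] rot [ 0.087  0.    -0.09 ]
```

View pics/t4.png

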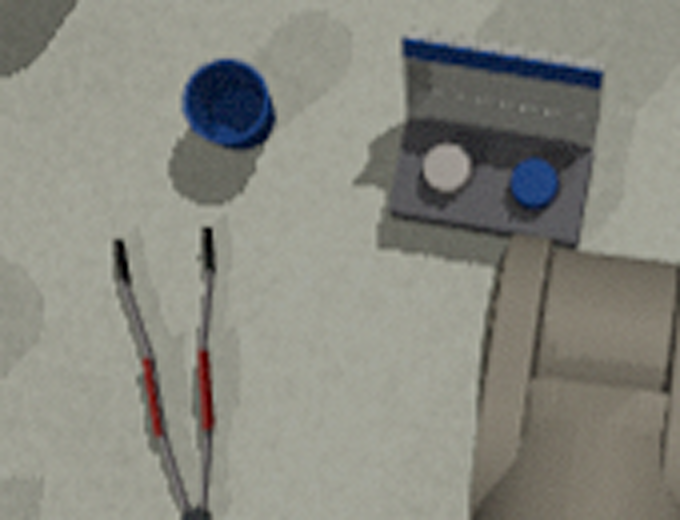

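The top crop shows the hood open past vertical (about 105°), with the lip at the back. The blue tablet is at crop (534,183), on the right, and the white one is at (447,167). Next I lay the scraper down.

play_rows --pt "0 -0.03 0.01 0 0 0 -0.8" --pt "0 -0.065 0.03 0 0 0 -0.8" --pt "-0.01 -0.1 0.05 0 0 0 -0.8" --pt "-0.02 -0.135 0.07 0 0 0 -0.8" --pt "-0.022 -0.165 0.09 0 0 0 -0.8" --pt "-0.022 -0.185 0.105 0 0 0 -0.8" --pt "-0.022 -0.19 0.118 0 0 0 -0.8" --pt "-0.022 -0.19 0.126 0 0 0 -0.8" --pt "-0.022 -0.19 0.131 0 0 0 -0.8" --pt "-0.022 -0.19 0.134 0 0 0 -0.8"

```text
t: 13.1
tool_pos: [481.2, -197.8, 6.1]
orientation: [[-0.983, 0.185, 0.0], [0.185, 0.983, 0.001], [0.0, 0.001, -1.0]]
ft_force: [-1.0, -0.1, 0.1]
gripper_width: 19.0
finger_force: 39.9
```

play_rows --pt "0 0 0 0 0 0 -0.8" --pt "0 0 0 0 0 0 -0.5" --pt "0 0 0 0 0 0 0" --pt "0 0 0 0 0 0 0.5" --pt "0 0 0 0 0 0 0.8" --pt "0 0 0 0 0 0 0.8" --pt "0 0 -0.01 0 0 0 0.8" --pt "0 0 -0.04 0 0 0 0.8" --pt "0 0 -0.085 0 0 0 0.8" --pt "0 0 -0.13 0 0 0 0.8"

```text
t: 14.1
tool_pos: [479.7, -200.1, 138.0]
orientation: [[-0.982, 0.189, -0.001], [0.189, 0.982, -0.0], [0.001, -0.001, -1.0]]
ft_force: [1.0, -0.1, 1.0]
gripper_width: 76.7
finger_force: 0.0
```

Run:
```python
from h import *
plan([490,290,220],100)
```

```text
t 14.1 pos [ 479.691 -200.067  138.022] shift [ 0.082  0.483 -0.082] rot [ -0.025  -0.081 -20.87 ]
```

play_rows --pt "0.01 0.04 -0.02 0 0 -3 1" --pt "0.02 0.085 -0.04 0 0 -6 1" --pt "0.03 0.13 -0.06 0 0 -9 1" --pt "0.04 0.175 -0.08 0 0 -12 1" --pt "0.05 0.22 -0.09 0 0 -15 1" --pt "0.06 0.265 -0.09 0 0 -18 1" --pt "0.07 0.31 -0.09 0 0 -18 1" --pt "0.075 0.355 -0.09 0 0 -18 1" --pt "0.08 0.4 -0.08 0 0 -18 1" --pt "0.082 0.445 -0.08 0 0 -18 1"

```text
t: 15.1
tool_pos: [482.7, 254.2, 216.1]
orientation: [[-0.992, -0.125, -0.001], [-0.125, 0.992, -0.0], [0.001, -0.0, -1.0]]
ft_force: [0.4, -0.6, 0.3]
gripper_width: 85.4
finger_force: 0.0
```

Run:
```python
from h import *
im,d=camera('wrist');m=camera_model('wrist');save('w','w5.png',im)
for n in ('tongs','tongs_jaws'):
    L=landmark_of('wrist',n);print(n,[(l['p'],l['point'],world(m,[l['point']],z=7)) for l in L[:1]])
hsv=cv2.cvtColor(im,cv2.COLOR_RGB2HSV)
r=(((hsv[...,0]<8)|(hsv[...,0]>172))&(hsv[...,1]>140)&(hsv[...,2]>50)&(d>0)).astype(np.uint8)
n,lab,st,ce=cv2.connectedComponentsWithStats(r)
for k in range(1,n):
    if st[k,4]>40:
        ys,xs=np.nonzero(lab==k);Q=world(m,np.c_[xs,ys],depth=d[ys,xs]);T=Q[Q[:,2]>16]
        print(st[k],Q.mean(0),cv2.minAreaRect(T[:,:2].astype(np.float32)) if len(T)>5 else '',Q[:,2].max())
plan([500,300,200],97)
```

```text
tongs [(0.61, [344.4, 197.6], array([[506.785, 300.199,   7.   ]]))]
tongs_jaws [(0.5, [347.3, 198.7], array([[507.685, 303.919,   7.   ]]))]
[328 178   6  48 161] [509.763 282.964  20.798] ((510.8008728027344, 282.9781799316406), (56.625667572021484, 3.7686564922332764), 5.511774063110352) 23.637248161994535
[361 178   4  48 157] [503.277 320.125  21.705] ((505.5651550292969, 320.2250061035156), (56.858924865722656, 3.8183226585388184), 10.27168083190918) 23.87625110883954
t 15.25 pos [482.547 255.945 215.95 ] shift [-0.023  0.041  0.016] rot [-0.069 -0.037  0.5  ]
```

View pics/w5.png

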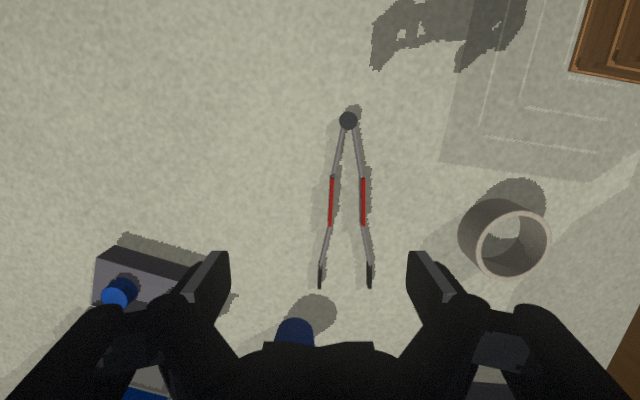

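The wrist view shows the red plates at (331,201) and (363,201). The tongs' origin is near (508,301.6), yaw 7.9°.

Run:
```python
from h import *
plan([508.2,301.6,4],97.9)
```

```text
t 15.25 pos [482.547 255.945 215.95 ] shift [-0.032  0.042  0.212] rot [-0.068 -0.037 -0.4  ]
```

play_rows --pt "-0.012 0.015 0.02 0 0 -0.4 1" --pt "-0.024 0.03 0.05 0 0 -0.4 1" --pt "-0.032 0.042 0.085 0 0 -0.4 1" --pt "-0.032 0.042 0.12 0 0 -0.4 1" --pt "-0.032 0.042 0.15 0 0 -0.4 1" --pt "-0.032 0.042 0.175 0 0 -0.4 1" --pt "-0.032 0.042 0.19 0 0 -0.4 1" --pt "-0.032 0.042 0.201 0 0 -0.4 1" --pt "-0.032 0.042 0.208 0 0 -0.4 1" --pt "-0.032 0.042 0.212 0 0 -0.4 0.6" --grip_force 20

```text
t: 16.25
tool_pos: [510.4, 298.4, 4.6]
orientation: [[-0.991, -0.132, 0.001], [-0.132, 0.991, 0.0], [-0.001, 0.0, -1.0]]
ft_force: [0.5, 0.3, 1.4]
gripper_width: 73.3
finger_force: 0.0
```

play_rows --pt "0 0 0 0 0 0 0.4" --pt "0 0 0 0 0 0 0.2" --pt "0 0 0 0 0 0 0.1" --pt "0 0 0 0 0 0 0" --pt "0 0 0 0 0 0 -0.1" --pt "0 0 0 0 0 0 -0.15" --pt "0 0 0 0 0 0 -0.15" --pt "0 0 0 0 0 0 -0.15" --pt "0 0 0 0 0 0 -0.15" --pt "0 0 0 0 0 0 -0.15" --grip_force 20

```text
t: 17.25
tool_pos: [510.7, 299.1, 5.4]
orientation: [[-0.991, -0.132, 0.002], [-0.132, 0.991, 0.001], [-0.002, 0.001, -1.0]]
ft_force: [-0.8, -0.6, 7.2]
gripper_width: 36.7
finger_force: 6.1
```

play_rows --pt "0 0 -0.005 0 0 0 -0.15" --pt "0 0 -0.015 0 0 0 -0.15" --pt "0 0 -0.03 0 0 0 -0.15" --pt "0 0 -0.055 0 0 0 -0.15" --pt "0.005 -0.015 -0.085 0 0 3 -0.15" --pt "0.01 -0.035 -0.115 0 0 7 -0.15" --pt "0.015 -0.06 -0.145 0 0 11 -0.15" --pt "0.02 -0.085 -0.17 0 0 15 -0.15" --pt "0.025 -0.1 -0.188 0 0 18 -0.15" --pt "0.025 -0.107 -0.195 0 0 18.5 -0.15"

```text
t: 18.25
tool_pos: [500.2, 187.3, 202.4]
orientation: [[-0.981, 0.193, 0.003], [0.193, 0.981, 0.003], [-0.002, 0.003, -1.0]]
ft_force: [1.6, 0.5, -0.4]
gripper_width: 36.6
finger_force: 3.8
```

play_rows --pt "0 0 0 0 0 0 -0.15" --pt "0 0 0 0 0 0 -0.15" --pt "0 0 0 0 0 0 -0.15" --pt "0 0 0 0 0 0 -0.15" --pt "0 0 0 0 0 0 -0.15" --pt "0 0 0 0 0 0 -0.15" --pt "0 0 0 0 0 0 -0.15" --pt "0 0 0 0 0 0 -0.15" --pt "0 0 0 0 0 0 -0.15" --pt "0 0 0 0 0 0 -0.15"

```text
t: 19.25
tool_pos: [499.3, 189.1, 199.3]
orientation: [[-0.982, 0.189, -0.0], [0.189, 0.982, -0.0], [0.0, -0.0, -1.0]]
ft_force: [-0.7, 0.5, -1.2]
gripper_width: 36.3
finger_force: 3.8
```

Run:
```python
from h import *
o=get_obs();R=np.array(o['orientation']);p=np.array(o['tool_pos']);print(R,p,o['gripper_width'],o['finger_force'])
im,d=camera('wrist');m=camera_model('wrist');save('w','w6.png',im);np.savez('w6.npz',im=im,d=d,R=R,p=p,**{k:np.array(v) for k,v in m.items()})
for n in ('blue_tablet','white_tablet'):
    r=cloud('wrist',n,d,m)
    if r:
        T=r[1];t=T[T[:,2]>51];print(n,r[0],len(T),T.mean(0),'top',len(t),t.mean(0) if len(t) else '',cv2.minEnclosingCircle(t[:,:2].astype(np.float32)) if len(t)>3 else '')
r=cloud('wrist','tongs',d,m)
if r:
    T=(r[1]-p)@R;a=T[(T[:,0]>65)&(T[:,0]<105)];print('tongs',r[0],len(T),'pivotpart',len(a),a.mean(0),a.min(0),a.max(0))
L=landmark_of('wrist','tongs_jaws');print(L[0]['p'],L[0]['point']) if L else 0
```

```text
[[-0.982  0.189 -0.   ]
 [ 0.189  0.982 -0.   ]
 [ 0.    -0.    -1.   ]] [499.264 189.052 199.312] 36.30958611166358 3.781808093190193
white_tablet 0.63 193 [662.956 106.126  48.064] top 94 [664.435 105.096  53.714] ((664.8475341796875, 104.87586975097656), 10.579681396484375)
tongs 0.72 7678 pivotpart 2883 [88.641  0.12  -6.21 ] [ 65.013 -25.883 -12.828] [104.121  23.468 200.839]
```

View pics/w6.png

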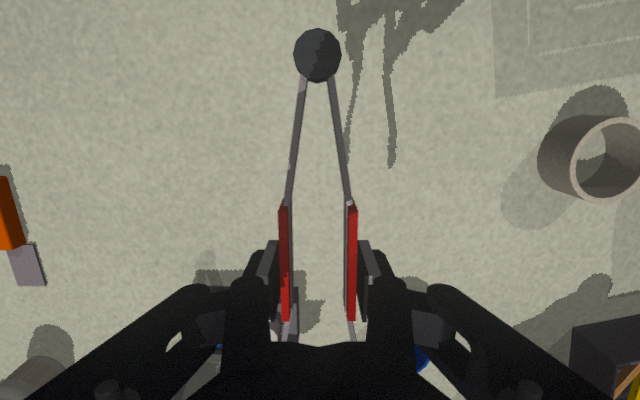

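The wrist view shows the tongs held straight, with the pivot at (317,55) and the plates between the fingers. The tablets are hidden behind the fingers. I'll get a refined tablet position from the top camera.

Run:
```python
from h import *
w=np.load('w6.npz');d=w['d'];R=w['R'];p=w['p']
ys,xs=np.nonzero((d>0));P=world(w,np.c_[xs,ys],depth=d[ys,xs]);T=(P-p)@R
k=(ys<82)&(abs(xs-317)<26)&(T[:,2]<60);print('pivot',cv2.minEnclosingCircle(T[k][:,:2].astype(np.float32)),np.median(T[k],0))
for a,b in((85,120),(120,160),(160,195)):
    k=(ys>=a)&(ys<b)&(abs(xs-317)<40)&(T[:,2]<60);print('arms',np.median(T[k],0),k.sum())
k=(ys>=200)&(ys<310)&(abs(xs-317)<42)&(T[:,2]<60)&(w['im'][ys,xs,0].astype(int)>2*w['im'][ys,xs,1].astype(int))
for a in range(200,310,22):
    q=k&(ys>=a)&(ys<a+22);print('plates',np.median(T[q],0),np.percentile(T[q][:,1],[5,95]))
im,d=camera('top');m=camera_model('top')
hsv=cv2.cvtColor(im,cv2.COLOR_RGB2HSV)
ys,xs=np.nonzero(d>0);P=world(m,np.c_[xs,ys],depth=d[ys,xs]);h=hsv[ys,xs]
near=(abs(P[:,0]-655)<40)&(abs(P[:,1]-60)<75)&(P[:,2]>48)&(P[:,2]<60)
for n,c in(('blue',(h[:,0]>100)&(h[:,0]<130)&(h[:,1]>120)),('white',(h[:,1]<60)&(h[:,2]>90))):
    q=near&c;print(n,q.sum(),P[q].mean(0),P[q].min(0),P[q].max(0))
lip=(h[:,0]>100)&(h[:,0]<130)&(h[:,1]>120)&(P[:,2]>95)&(abs(P[:,0]-710)<50)&(abs(P[:,1]-55)<100)
print('lip',lip.sum(),P[lip].mean(0))
```

```text
pivot ((93.0414047241211, 0.16102008521556854), 11.284409523010254) [ 93.82    0.209 -10.509]
arms [76.209  4.84  -8.401] 576
arms [59.814  7.235 -8.438] 653
arms [43.089  0.002 -8.546] 562
plates [ 27.656  14.352 -16.582] [-16.366  17.646]
plates [ 19.262  14.115 -16.67 ] [-16.812  17.745]
plates [  8.388   0.478 -16.721] [-17.144  18.374]
plates [ -3.224  14.667 -16.801] [-17.167  18.463]
plates [-15.254   0.669 -16.649] [-17.252  18.599]
blue 103 [651.868  29.974  53.374] [635.757  15.27   48.547] [668.864  44.314  58.411]
white 101 [664.849  91.848  53.724] [648.287 -14.084  48.509] [683.796 107.6    59.588]
lip 202 [724.43   49.111 121.038]
```

Run:
```python
from h import *
plan([483,60,46],79.2)
```

```text
t 19.55 pos [499.268 189.061 199.297] shift [-0.008 -0.13   0.153] rot [-0.    -0.001 -0.11 ]
```

play_rows --pt "0 -0.015 0.01 0 0 0 -0.15" --pt "0 -0.035 0.03 0 0 0 -0.15" --pt "-0.002 -0.06 0.055 0 0 0 -0.15" --pt "-0.004 -0.085 0.08 0 0 0 -0.15" --pt "-0.006 -0.105 0.105 0 0 0 -0.15" --pt "-0.008 -0.12 0.125 0 0 0 -0.15" --pt "-0.008 -0.13 0.14 0 0 0 -0.15" --pt "-0.008 -0.13 0.15 0 0 0 -0.15" --pt "-0.008 -0.13 0.153 0 0 0 -0.15" --pt "-0.008 -0.13 0.153 0 0 0 -0.15"

```text
t: 20.55
tool_pos: [482.6, 60.7, 46.3]
orientation: [[-0.982, 0.188, -0.0], [0.188, 0.982, 0.0], [0.0, -0.0, -1.0]]
ft_force: [0.9, -0.8, 0.2]
gripper_width: 36.8
finger_force: 3.8
```

Run:
```python
from h import *
im,d=camera('scene');save('s','s7.png',cv2.resize(im[140:260,250:410],None,fx=4.5,fy=4.5,interpolation=cv2.INTER_CUBIC))
plan([551.6,47.1,46],79.2)
```

```text
t 20.6 pos [482.986  60.783  46.721] shift [-0.07  -0.001  0.001] rot [ 0.018  0.03  -0.042]
```

View pics/s7.png

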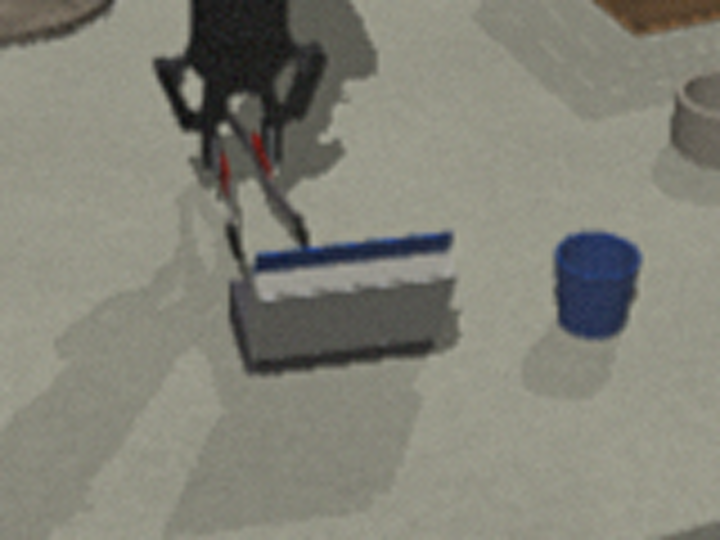

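The scene view shows the tongs approaching the blue tablet's side of the caddy, with the hood upright. The jaws are at about (235,240) and (303,235).

play_rows --pt "-0.01 -0.001 0 0 0 0 -0.15" --pt "-0.02 -0.001 0 0 0 0 -0.15" --pt "-0.03 -0.001 0 0 0 0 -0.15" --pt "-0.039 -0.001 0 0 0 0 -0.15" --pt "-0.047 -0.001 0 0 0 0 -0.15" --pt "-0.055 -0.001 0 0 0 0 -0.15" --pt "-0.062 -0.001 0 0 0 0 -0.15" --pt "-0.067 -0.001 0 0 0 0 -0.15" --pt "-0.07 -0.001 0 0 0 0 -0.15" --pt "-0.07 -0.001 0 0 0 0 -0.15"

```text
t: 21.6
tool_pos: [551.3, 45.5, 46.2]
orientation: [[-0.982, 0.189, -0.0], [0.189, 0.982, -0.0], [-0.0, -0.0, -1.0]]
ft_force: [-0.5, -0.5, -0.6]
gripper_width: 36.3
finger_force: 3.8
```

play_rows --pt "0 0 0 0 0 0 -0.18" --pt "0 0 0 0 0 0 -0.21" --pt "0 0 0 0 0 0 -0.24" --pt "0 0 0 0 0 0 -0.27" --pt "0 0 0 0 0 0 -0.3" --pt "0 0 0 0 0 0 -0.33" --pt "0 0 0 0 0 0 -0.36" --pt "0 0 0 0 0 0 -0.4" --pt "0 0 0 0 0 0 -0.45" --pt "0 0 0 0 0 0 -0.5" --grip_force 20

```text
t: 22.6
tool_pos: [551.0, 45.8, 46.3]
orientation: [[-0.982, 0.189, -0.0], [0.189, 0.982, 0.0], [0.0, 0.0, -1.0]]
ft_force: [-0.9, 1.9, -0.8]
gripper_width: 29.8
finger_force: 20.3
```

Run:
```python
from h import *
o=get_obs();print(o['t'],o['tool_pos'],o['ft_force'],o['gripper_width'],o['finger_force'])
```

```text
22.6 [550.981  45.831  46.251] [-0.876  1.919 -0.783] 29.770468118211333 20.257003605365753
```

play_rows --pt "0 0 0 0 0 0 -0.5" --pt "0 0 -0.004 0 0 0 -0.5" --pt "0 0 -0.01 0 0 0 -0.5" --pt "0 0 -0.018 0 0 0 -0.5" --pt "0 0 -0.028 0 0 0 -0.5" --pt "0 0 -0.04 0 0 0 -0.5" --pt "0 0 -0.055 0 0 0 -0.5" --pt "0 0 -0.07 0 0 0 -0.5" --pt "0 0 -0.085 0 0 0 -0.5" --pt "0 0 -0.1 0 0 0 -0.5" --grip_force 25

```text
t: 23.6
tool_pos: [551.2, 45.7, 147.9]
orientation: [[-0.982, 0.189, 0.001], [0.189, 0.982, 0.0], [-0.001, 0.0, -1.0]]
ft_force: [0.3, 0.3, -0.5]
gripper_width: 29.5
finger_force: 25.9
```

play_rows --pt "0 0 -0.015 0 0 0 -0.5" --pt "0 0 -0.03 0 0 0 -0.5" --pt "0 0 -0.04 0 0 0 -0.5" --pt "0 0 -0.048 0 0 0 -0.5" --pt "0 0 -0.054 0 0 0 -0.5" --pt "0 0 -0.058 0 0 0 -0.5" --pt "0 0 -0.06 0 0 0 -0.5" --pt "0 0 -0.06 0 0 0 -0.5" --pt "0 0 -0.06 0 0 0 -0.5" --pt "0 0 -0.06 0 0 0 -0.5"

```text
t: 24.6
tool_pos: [550.8, 45.6, 205.9]
orientation: [[-0.982, 0.189, -0.001], [0.189, 0.982, -0.0], [0.001, -0.0, -1.0]]
ft_force: [0.7, 0.1, -0.6]
gripper_width: 29.2
finger_force: 25.9
```

Run:
```python
from h import *
im,d=camera('scene');m=camera_model('scene');save('s','s8.png',cv2.resize(im[110:250,180:400],None,fx=3.5,fy=3.5,interpolation=cv2.INTER_CUBIC))
r=cloud('scene','blue_tablet',d,m)
if r: print(r[0],np.median(r[1],0),r[1].min(0),r[1].max(0))
```

```text
0.53 [665.052  23.38  208.834] [640.173   9.651 187.542] [674.601  41.269 217.85 ]
```

View pics/s8.png

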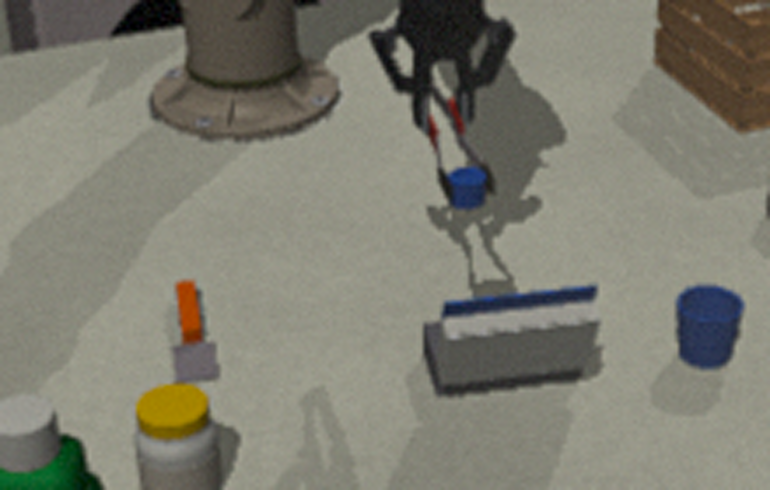

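The blue tablet is held in the jaws at (467,188), about 19 cm up. The hood is still open and the scraper is lying flat at (193,330).

```bash
python3 -c "from bench import *; print(hand_in())"
```

```text
the job is handed in; nothing more can be done
None
```

The job is done and handed in: the hood is levered open to about 105°, the scraper is back on the counter, and the blue tablet is held in the tongs about 19 cm up, after about 25 s of robot time.

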